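Weigh down the foam glue-ups

ROBOT

A 6-joint arm with a two-finger parallel gripper is mounted at the origin on the work surface. World frame = base frame: x ahead of the robot, y to its left, z up, the work surface at z = 0. Lengths are in m, angles in degrees, forces in N, time in s.
With the tool pointing down it reaches from about 0.275 to 0.975 m from the base axis. Payload 8.4 kg.
Tool frame: the origin (TCP) lies between the finger pads; the fingertips stand 17 mm ahead of it and the grasp point (between the pads) lies 2 mm behind it; y points along the fingers, x is the direction in which the jaws open and shut, and the axes are right-handed (so a half turn about y gives the same grasp; the last joint's range is limited). The gripper opens to 92 mm and grips with 3 to 60 N. Pads are 20 mm wide; open, the fingers measure 128 mm over their backs; the gripper's body (75 mm by 189 mm) begins 69 mm behind the grasp point.
Start: joints at [-69.351, 20.225, 93.587, -0, 66.188, -0.138], TCP at [0.222, -0.584, 0.232] pointing down, gripper open.
Joint ranges: [-150.9, 150.9], [-52.94, 120.26], [3.33, 152.33], [-74.26, 254.26], [0, 154.13], [-172.89, 172.89]. Speed limits (degrees/s): [127.2, 127.2, 159.86, 180, 180, 180].

INTERFACE

Orientations are given as a 3x3 rotation matrix whose columns are the frame's x, y, z axes.
In Python, from cell import readout, read_camera, ticket, finder gives the robot as it stands.
- The arm moves only by the tool move_arm, never from a script. Its argument "deltas" is one flat list of numbers, 7 for each row, row after row: the shift along the tool's x, y, z as a fraction of full scale, then the turn, a rotation vector about the tool's x, y, z as a fraction of full scale, then the opening, from -1 (shut) to 1 (fully open). A call has 1 to 12 rows; each row shifts and turns the pose as measured when the row begins, along the tool's axes as they then stand; what a row does not reach is not made up. Full scale, the value 1, is 0.03 m for a shift and 0.15 rad for a turn. A row lasts 1/10 s, in which the tool goes at most 50 mm and 8.59 degrees, less where a joint would pass 70% of its speed; a pose out of reach is approached as far as the arm can. A call with a number of a shift or a turn outside -1 to 1 is refused whole. A call with a gripper value outside its range is refused whole. The fingers move at their own pace and stop on an object; "force" is the grip in N (left out, the last holds). Time passes only in rows, so rows that do not move let the fingers close. It gives the time, the measured TCP pose, the force and the opening at its end, in the units of the state.
- readout.get_obs(): the state, without advancing time (a new reading comes with each control period).
- read_camera(name): name is "scene" or "top"; returns a dict with "frame" (480x640x3 uint8, red, green, blue), "intrinsics" (3x3 intrinsics, pixels), "rvec" (rotation vector, rad) and "tvec" (3), from world to camera coordinates, as OpenCV has them. Camera axes: x right, y down, z forward; pixel columns grow to the right and rows downward; lengths in m; the calibration is good to about 2 mm. A picture is of the moment at which its call begins. There is no depth.
- ticket.close_job(): hands the job in, once; it reports no verdict.
Trained networks look in the newest picture that a camera, given by its name, has taken for a name from the list of things; names that differ only in an ending like _2 or _b are one class to them, and where a whole thing is asked for, a point or a joint stands for the part that bears it (a point fixed in the world has none). Each returns a list of dicts, best first, with "p" (0 to 1); they miss things now and then, are a little off and sometimes report something else, mostly with a low value. They report only what shows in the picture. A call takes as long as a camera call. They do not tell look-alikes from the thing itself.
- finder.boxes_of(camera, name): "at" ([column, row] in pixels, amid what is visible of it).
- finder.pinpoint(camera, name): "at" ([column, row] in pixels: a listed point, or the origin of a listed thing).
The state is a dict: "time_s": time; "q": joint angles; "qvel": joint speeds; "effort": joint torques, N m; "tcp_pos": TCP position; "eef_rot": TCP orientation; "force": force on the tool from outside, world axes, zero at the start; "torque": the same for the moment, N m; "opening": finger opening in m.
Only numpy, scipy, OpenCV 4.12 (cv2) and the standard library are available. Lean on these libraries where they do the work, as an engineer would, in place of code of your own. Each camera call takes 0.05 s, during which the arm holds its last target.

TASK

The foam pieces have just been glued and must be pressed while they set: set each steel weight gently, without dropping it, on the middle of the foam piece of its own shape and size (bar along the long strip, square block squared up on the square, wide cylinder on the big disc, narrow cylinder on the small disc). Do the long strip first and let go of its bar before you pick up any other weight; the other three may follow in any order. Leave every weight standing flat and released on its foam, and leave the glue jar and the wooden offcut where they are.

Things in the scene. Friction and masses are not known exactly. Their poses are not given: they have to be found in the camera images.
- foam_strip: Pale mint-green rigid foam glue-up (two layers with a thin brown glue line), fixed to the table and never moving: the long strip, 124 x 50 mm, 30 mm high. Origin: centre of its underside, z up. Its x axis runs along the 124 mm length.
- foam_square: Pale mint-green rigid foam glue-up (two layers with a thin brown glue line), fixed to the table and never moving: the square, 76 x 76 mm, 30 mm high. Origin: centre of its underside, z up. x and y parallel to its sides.
- foam_big_disc: Pale mint-green rigid foam glue-up (two layers with a thin brown glue line), fixed to the table and never moving: the big round disc, 92 mm diameter, 30 mm high. Origin: centre of its underside, z up.
- foam_small_disc: Pale mint-green rigid foam glue-up (two layers with a thin brown glue line), fixed to the table and never moving: the small round disc, 56 mm diameter, 30 mm high. Origin: centre of its underside, z up.
- bar_weight: Loose plain bare-steel pressing weight: the long bar, 92 x 28 mm, 34 mm high, about 0.7 kg. Origin: centre of its underside, z up. Its x axis runs along the 92 mm length.
- square_weight: Loose plain bare-steel pressing weight: the square block, 44 x 44 mm, 38 mm high, about 0.6 kg. Origin: centre of its underside, z up. x and y parallel to its sides.
- big_round_weight: Loose plain bare-steel pressing weight: the wide flat upright cylinder, 58 mm diameter, 32 mm high, about 0.65 kg. Origin: centre of its underside, z up.
- small_round_weight: Loose plain bare-steel pressing weight: the narrow upright cylinder, 34 mm diameter, 44 mm high, about 0.3 kg. Origin: centre of its underside, z up.
- glue_jar: Bystander: small loose white jar with a black lid, 42 mm diameter, 55 mm high, standing among the work. Not to be moved. Origin: centre of its underside, z up.
- wood_offcut: Bystander: small loose brown wooden block, 36 x 36 mm, 30 mm high, lying among the work. Not to be moved. Origin: centre of its underside, z up. Everything else on the table (glue guns, brush, tray, tape and so on) stands at its edges, outside the work area.
There are look-alikes about, which are no part of the job. What is shaped like the foam_big_disc but black or yellow is not meant.

How it is judged:
By the outcome, as a careful person would: the job done as asked, in the order asked, and still so for the second after the job is handed in, with the robot touching nothing.
It also fails if it takes over 99 s, if anything falls off the work surface, if the arm or the gripper's body presses on something with over 40 N, if the wrist force passes 120 N, or if a joint passes its speed limit or range.

## Working session

There is one attempt and no reset: what is moved stays moved. The work goes in short steps, Python scripts to look and compute and a tool call to move; the robot and the scene stay as the last step left them, time stands still between calls to the robot, and variables do not carry over. Pictures are saved under pics/ and viewed, and the job is handed in when it is done.

Besides the shell and the picture viewer there is one more tool, called after "Request:" as a command line: name --argument value ..., lists and objects as JSON in quotes. move_arm: Moves the arm, as the interface text tells. Its arguments: {"type":"object","properties":{"deltas":{"type":"array","items":{"type":"number"}},"force":{"type":"number"}},"required":["deltas"]}

```bash
mkdir -p pics; ls; python3 - <<'E'
from cell import readout, read_camera, ticket, finder
import cv2,numpy as np
o=readout.get_obs(); print(o['time_s'],o['tcp_pos'],o['eef_rot'],o['opening'],o['force'])
for c in ['scene','top']:
    r=read_camera(c); cv2.imwrite(f'pics/{c}0.png',r['frame'][:,:,::-1]); print(c,r['intrinsics'],r['rvec'],r['tvec'])
    np.savez(f'{c}.npz',**{k:np.array(r[k]) for k in r})
E
```

```text
pics
0.0 [ 0.22163049 -0.58388064  0.23085707] [[ 3.54943676e-01 -5.27605374e-04  9.34887538e-01]
 [-9.34886645e-01  1.29299648e-03  3.54944066e-01]
 [-1.39607670e-03 -9.99999025e-01 -3.43102926e-05]] 0.09192716168767352 [ 0.41656109 -0.04701456 -0.40190709]
scene [[454.01255634   0.         312.34865607]
 [  0.         454.01255634 240.42776281]
 [  0.           0.           1.        ]] [ 1.66158253  2.09426505 -0.64819804] [ 0.04924812 -0.38178884  1.21834291]
top [[459.76289481   0.         315.79992788]
 [  0.         459.76289481 242.84559225]
 [  0.           0.           1.        ]] [ 2.18119085 -2.14499086  0.16706724] [0.05496527 0.5029279  0.81456787]
```

View pics/scene0.png

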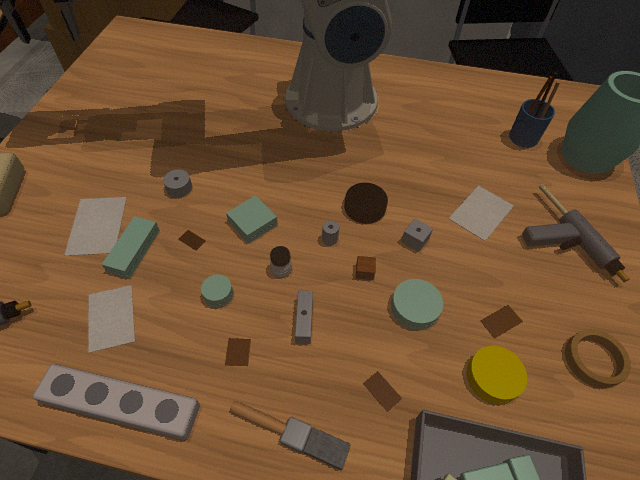

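View pics/top0.png

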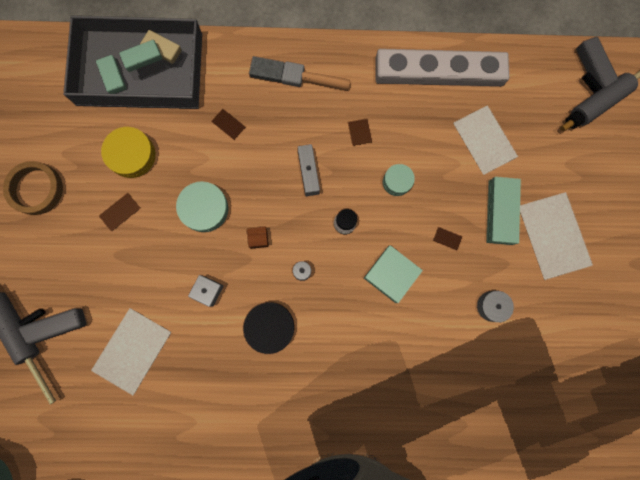

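```bash
cat > h.py <<'E'
import numpy as np,cv2
from cell import readout, read_camera, ticket, finder
def cal(c):
    d=np.load(f'{c}.npz'); return d['intrinsics'],d['rvec'].reshape(3),d['tvec'].reshape(3)
def w(c,uv,z):
    K,r,t=cal(c); R=cv2.Rodrigues(r)[0]
    d=R.T@np.linalg.inv(K)@np.array([uv[0],uv[1],1.]); C=-R.T@t
    return C+d*(z-C[2])/d[2]
def pr(c,P):
    K,r,t=cal(c); return cv2.projectPoints(np.array(P,float).reshape(-1,3),r,t,K,None)[0].reshape(-1,2)
E
python3 - <<'E'
from h import *
np.set_printoptions(precision=3,suppress=True)
N=['foam_strip','foam_square','foam_big_disc','foam_small_disc','bar_weight','square_weight','big_round_weight','small_round_weight','glue_jar','wood_offcut']
for n in N:
  for c in ['top','scene']:
    for d in finder.pinpoint(c,n)[:3]:
        print(n,c,round(d['p'],2),np.array(d['at']),w(c,d['at'],0)[:2])
E
```

```text
foam_strip top 0.83 [498.2 213. ] [ 0.571 -0.292]
foam_strip top 0.3 [310.1 172.5] [0.645 0.076]
foam_strip scene 0.81 [137.  250.2] [ 0.574 -0.287]
foam_square top 0.66 [391.4 270.7] [ 0.455 -0.082]
foam_square scene 0.63 [253.1 222.4] [ 0.45  -0.078]
foam_big_disc top 0.79 [270.5 327.5] [0.346 0.145]
foam_big_disc top 0.64 [202.1 207.5] [0.571 0.282]
foam_big_disc top 0.47 [389.2 274. ] [ 0.449 -0.078]
foam_big_disc scene 0.84 [494.2 376.3] [0.674 0.427]
foam_big_disc scene 0.71 [414.5 306.2] [0.57  0.279]
foam_big_disc scene 0.58 [363.9 207.9] [0.355 0.147]
foam_small_disc top 0.64 [395.9 183.2] [ 0.627 -0.092]
foam_small_disc top 0.58 [258.8 240.5] [0.509 0.172]
foam_small_disc scene 0.73 [217.1 293.1] [ 0.63  -0.095]
foam_small_disc scene 0.45 [327.7 239.6] [0.457 0.087]
foam_small_disc scene 0.27 [307.9 314.8] [0.635 0.086]
bar_weight top 0.56 [307.5 172.7] [0.644 0.081]
bar_weight scene 0.58 [305.1 317.7] [0.642 0.082]
square_weight top 0.67 [207.6 289.4] [0.414 0.265]
square_weight scene 0.65 [414.8 239.7] [0.415 0.265]
big_round_weight top 0.9 [490.1 306.3] [ 0.391 -0.27 ]
big_round_weight scene 0.81 [180.9 187.2] [ 0.392 -0.266]
small_round_weight top 0.84 [304.2 271.9] [0.45  0.084]
small_round_weight scene 0.81 [327.9 238.1] [0.453 0.086]
glue_jar top 0.96 [343.8 222.7] [0.546 0.009]
glue_jar scene 0.66 [282.9 269.2] [0.549 0.014]
glue_jar scene 0.43 [251.3 224.4] [ 0.456 -0.08 ]
wood_offcut top 0.6 [258.2 242.1] [0.506 0.173]
```

```bash
cat > fit.py <<'E'
from h import *
from scipy.optimize import minimize
OBJ={'foam_strip':('b',.124,.05,.03,[.571,-.29]),'foam_square':('b',.076,.076,.03,[.452,-.08]),'foam_big_disc':('c',.092,0,.03,[.571,.28]),'foam_small_disc':('c',.056,0,.03,[.628,-.093]),
'bar_weight':('b',.092,.028,.034,[.643,.081]),'square_weight':('b',.044,.044,.038,[.414,.265]),'big_round_weight':('c',.058,0,.032,[.392,-.268]),'small_round_weight':('c',.034,0,.044,[.451,.085]),
'glue_jar':('c',.042,0,.055,[.547,.012]),'wood_offcut':('b',.036,.036,.03,[.507,.173])}
def verts(o,p,z0=0):
    k,a,b,h,_=o
    if k=='b': P=np.array([[a/2,b/2],[-a/2,b/2],[-a/2,-b/2],[a/2,-b/2]])
    else:
        t=np.linspace(0,2*np.pi,40,endpoint=False); P=a/2*np.c_[np.cos(t),np.sin(t)]
    th=p[2] if len(p)>2 else 0
    P=P@np.array([[np.cos(th),np.sin(th)],[-np.sin(th),np.cos(th)]])+p[:2]
    n=len(P); return np.r_[np.c_[P,np.full(n,z0)],np.c_[P,np.full(n,z0+h)]]
def seg(img,name):
    hsv=cv2.cvtColor(img,cv2.COLOR_RGB2HSV).astype(int); H,S,V=hsv[...,0],hsv[...,1],hsv[...,2]
    if name.startswith('foam'): return (((H>45)&(H<100)&(S>40)&(V>50))*255).astype(np.uint8)
    return ((S<75)*255).astype(np.uint8)
S=6
def fit(c,img,name,p0,z0=0,mask=None):
    o=OBJ[name]; uv=pr(c,verts(o,p0,z0)); lo=np.floor(uv.min(0)-12).astype(int); hi=np.ceil(uv.max(0)+12).astype(int); lo=np.maximum(lo,0)
    m=seg(img,name) if mask is None else mask
    cr=cv2.resize(m[lo[1]:hi[1],lo[0]:hi[0]],None,fx=S,fy=S,interpolation=cv2.INTER_LINEAR)>127
    # keep biggest component
    n,l,st,_=cv2.connectedComponentsWithStats(cr.astype(np.uint8)); 
    if n>1: cr=l==1+np.argmax(st[1:,4])
    cr=cv2.morphologyEx(cr.astype(np.uint8),cv2.MORPH_CLOSE,np.ones((25,25)))>0
    def cost(p):
        u=((pr(c,verts(o,p,z0))-lo+.5)*S-.5)
        hu=cv2.convexHull(u.astype(np.float32)); k=np.zeros(cr.shape,np.uint8); cv2.fillConvexPoly(k,np.round(hu*16).astype(np.int32),1,shift=4)
        k=k>0; return 1-(k&cr).sum()/(k|cr).sum()
    best=None
    ths=[None] if o[0]=='c' else np.linspace(0,np.pi,12,endpoint=False)
    if o[0]=='b' and len(p0)>2: ths=[p0[2]]
    for th in ths:
        x0=list(p0[:2])+([] if th is None else [th])
        n=len(x0); sim=np.array([x0]+[np.array(x0)+np.eye(n)[i]*([.006,.006,.15][i]) for i in range(n)])
        r=minimize(cost,x0,method='Nelder-Mead',options=dict(initial_simplex=sim,xatol=1e-5,fatol=1e-5))
        if best is None or r.fun<best.fun: best=r
    return best.x,1-best.fun
E
python3 - <<'E'
from fit import *
for n in OBJ:
    if n in('glue_jar','wood_offcut'): continue
    for c in ['top','scene']:
        x,i=fit(c,np.load(f'{c}.npz')['frame'],n,OBJ[n][4])
        print(n,c,np.round(x[:2],4),np.round(np.degrees(x[2:]),1),round(i,3))
E
```

```text
foam_strip top [ 0.5741 -0.2956] [-2.5] 0.921
foam_strip scene [ 0.5683 -0.2999] [181.6] 0.721
foam_square top [ 0.4495 -0.0818] [-39.3] 0.599
foam_square scene [ 0.4372 -0.088 ] [-43.5] 0.708
foam_big_disc top [0.5696 0.2776] [] 0.637
foam_big_disc scene [0.5624 0.2821] [] 0.783
foam_small_disc top [ 0.6294 -0.0926] [] 0.888
foam_small_disc scene [ 0.6211 -0.0996] [] 0.693
bar_weight top [0.6445 0.0795] [190.2] 0.918
bar_weight scene [0.6467 0.0807] [190.6] 0.915
square_weight top [0.4117 0.2641] [-23.4] 0.927
square_weight scene [0.4156 0.2644] [-18.8] 0.9
big_round_weight top [ 0.3914 -0.2711] [] 0.902
big_round_weight scene [ 0.3947 -0.2698] [] 0.906
small_round_weight top [0.4509 0.0886] [] 0.905
small_round_weight scene [0.4525 0.0895] [] 0.854
```

```bash
python3 - <<'E'
from fit import *
for c in ['top','scene']:
    img=np.load(f'{c}.npz')['frame']; hsv=cv2.cvtColor(img,cv2.COLOR_RGB2HSV)
    for n in OBJ:
        if not n.startswith('foam'):continue
        u=pr(c,[OBJ[n][4]+[.03]])[0].astype(int); print(c,n,hsv[u[1],u[0]],hsv[u[1]+3,u[0]+3], 'wood',hsv[u[1]-70,u[0]])
    v=img.astype(int); m=((v[...,1]-v[...,0]>8))
    cv2.imwrite(f'pics/seg_{c}.png',(m*255).astype(np.uint8))
im=np.load('scene.npz')['frame'][180:330,90:460]; cv2.imwrite('pics/z1.png',cv2.resize(im[:,:,::-1],None,fx=2,fy=2,interpolation=cv2.INTER_CUBIC))
E
```

```text
top foam_strip [ 62  45 159] [ 61  45 159] wood [ 17  40 177]
top foam_square [ 63  41 174] [ 63  38 176] wood [ 13 144 167]
top foam_big_disc [ 61  39 175] [ 62  42 175] wood [ 14 144 175]
top foam_small_disc [ 63  45 164] [ 64  46 166] wood [ 14 147 153]
scene foam_strip [ 60  41 124] [ 62  41 124] wood [ 15 152 144]
scene foam_square [ 56  44 122] [ 53  44 122] wood [ 16 169  80]
scene foam_big_disc [ 56  43 129] [ 57  41 131] wood [12 65 59]
scene foam_small_disc [ 53  47 124] [ 54  41 123] wood [ 15 150 143]
```

View pics/seg_scene.png

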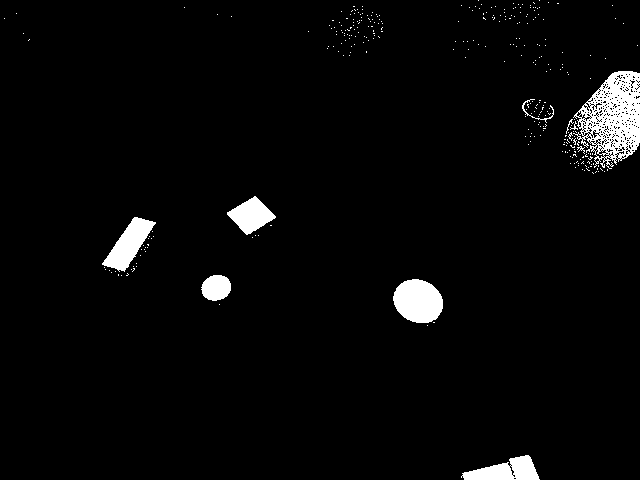

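View pics/z1.png

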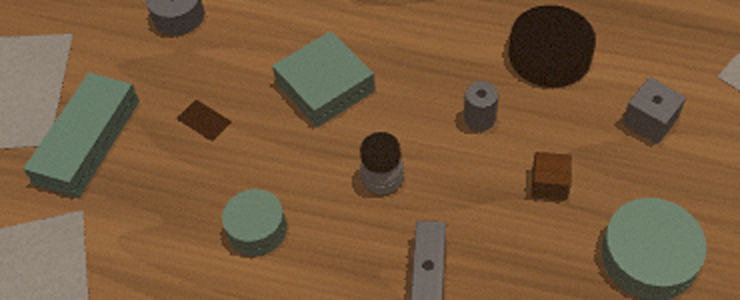

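```bash
python3 - <<'E'
import fit
from fit import *
def seg(img):
    v=img.astype(int); return ((v[...,1]-v[...,0]>8)*255).astype(np.uint8)
for n in OBJ:
    if not n.startswith('foam'): continue
    o=OBJ[n]; OBJ[n]=(o[0],o[1],o[2],0.0,o[4])
    for c in ['top','scene']:
        img=np.load(f'{c}.npz')['frame']
        x,i=fit.fit(c,img,n,o[4],.03,seg(img))
        print(n,c,np.round(x[:2],4),np.round(np.degrees(x[2:]),1),round(i,3))
E
```

```text
Traceback (most recent call last):
AttributeError: 'function' object has no attribute 'fit'
```

```bash
python3 - <<'E'
from fit import *
def seg(img):
    v=img.astype(int); return ((v[...,1]-v[...,0]>8)*255).astype(np.uint8)
for n in OBJ:
    if not n.startswith('foam'): continue
    o=OBJ[n]; OBJ[n]=(o[0],o[1],o[2],0.0,o[4])
    for c in ['top','scene']:
        img=np.load(f'{c}.npz')['frame']
        x,i=fit(c,img,n,o[4],.03,seg(img))
        print(n,c,np.round(x[:2],4),np.round(np.degrees(x[2:]),1),round(i,3))
E
```

```text
foam_strip top [ 0.5712 -0.2908] [-6.] 0.854
foam_strip scene [ 0.5771 -0.2926] [175.7] 0.969
foam_square top [ 0.4477 -0.0793] [-37.1] 0.978
foam_square scene [ 0.4532 -0.0792] [52.8] 0.971
foam_big_disc top [0.5676 0.2768] [] 0.957
foam_big_disc scene [0.5732 0.2793] [] 0.974
foam_small_disc top [ 0.6272 -0.0917] [] 0.906
foam_small_disc scene [ 0.6332 -0.0912] [] 0.962
```

```bash
python3 - <<'E'
from fit import *
def fitface(c,n,zt,hi):
    img=np.load(f'{c}.npz')['frame']; v=img.astype(int)
    m=((v[...,1]-v[...,0]>5) if n.startswith('foam') else (cv2.cvtColor(img,cv2.COLOR_RGB2HSV)[...,1]<75))
    o=OBJ[n]; u=pr(c,verts((o[0],o[1]*.7,o[2]*.7,0,0),list(o[4])+[hi] if o[0]=='b' else o[4],zt)); k=np.zeros(m.shape,np.uint8); cv2.fillConvexPoly(k,cv2.convexHull(u.astype(np.int32)),1)
    V=v.max(2); med=np.median(V[k>0]); 
    m=m&(V>med*.88)
    OB=OBJ[n]; OBJ[n]=(o[0],o[1],o[2],0.0,o[4])
    r=fit(c,img,n,o[4],zt,(m*255).astype(np.uint8)); OBJ[n]=OB
    return r
for n,yaw in [('foam_strip',-.08),('foam_square',-.65),('foam_big_disc',0),('foam_small_disc',0),('bar_weight',.18),('square_weight',-.37),('big_round_weight',0),('small_round_weight',0)]:
    for c in ['top','scene']:
        x,i=fitface(c,n,OBJ[n][3],yaw)
        print(n,c,np.round(x[:2],4),np.round(np.degrees(x[2:]),1),round(i,3))
E
```

```text
foam_strip top [ 0.573  -0.2949] [-4.] 0.949
foam_strip scene [ 0.5762 -0.2932] [175.9] 0.965
foam_square top [ 0.4482 -0.0809] [53.4] 0.956
foam_square scene [ 0.4523 -0.0792] [53.2] 0.946
foam_big_disc top [0.569  0.2786] [] 0.954
foam_big_disc scene [0.5727 0.2796] [] 0.964
foam_small_disc top [ 0.6297 -0.0927] [] 0.923
foam_small_disc scene [ 0.6326 -0.0917] [] 0.946
bar_weight top [0.6443 0.0806] [10.] 0.857
bar_weight scene [0.6474 0.0812] [10.4] 0.904
square_weight top [0.4115 0.2643] [65.5] 0.85
square_weight scene [0.4161 0.2647] [65.8] 0.904
big_round_weight top [ 0.3913 -0.2709] [] 0.878
big_round_weight scene [ 0.396  -0.2689] [] 0.922
small_round_weight top [0.4511 0.0893] [] 0.83
small_round_weight scene [0.4554 0.0901] [] 0.873
```

Request:
move_arm --deltas '[-0.3,0.1,0.4,0,0,0,0.1,-0.7,0.2,0.95,0,0,0,0.1,-0.7,0.2,0.95,0,0,0,0.1,-0.7,0.2,0.95,0,0,0,0.1,-0.7,0.2,0.95,0,0,0,0.1,-0.7,0.2,0.95,0,0,0,0.1,-0.7,0.2,0.95,0,0,0,0.1,-0.7,0.2,0.95,0,0,0,0.1,-0.7,0.2,0.95,0,0,0,0.1,-0.7,0.2,0.95,0,0,0,0.1,0,0,0,0,0,0,0.1]' --force 30

```text
time_s: 2.2
tcp_pos: [0.4093, -0.2851, 0.1708]
eef_rot: [[0.352, 0.001, 0.936], [-0.936, 0.001, 0.352], [-0.001, -1.0, 0.001]]
force: [0.3, -0.5, 0.6]
opening: 0.0506
```

```bash
cat > go.py <<'E'
import sys
from h import *
# go.py x y z yaw : remaining total shift in tool full-scale units, turn about tool y in full-scale units
x,y,z,yaw=map(float,sys.argv[1:5])
o=readout.get_obs(); R=np.array(o['eef_rot']); p=np.array(o['tcp_pos'])
cy=np.degrees(np.arctan2(R[1,0],R[0,0]))
d=R.T@(np.array([x,y,z])-p)/.03
dy=(yaw-cy+180)%360-180
# turn residual incl. tilt
c,s=np.cos(np.radians(yaw)),np.sin(np.radians(yaw))
Rt=np.array([[c,0,-s],[s,0,c],[0,-1,0]])
rv=cv2.Rodrigues(R.T@Rt)[0].ravel()/.15
print('t',round(o['time_s'],2),'p',np.round(p,4),'yaw',round(cy,1),'op',round(o['opening'],4),'F',np.round(o['force'],1),'q6',np.round(o['q'][5],0))
print('shift',np.round(d,2),'turn',np.round(rv,2))
E
python3 go.py .6458 .0809 .12 -79.8
```

```text
t 2.2 p [ 0.4093 -0.2851  0.1708] yaw -69.4 op 0.0506 F [ 0.3 -0.5  0.6] q6 34.0
shift [-8.65  1.71 11.67] turn [-0.01  1.21 -0.  ]
```

Request:
move_arm --deltas '[-0.72,0.14,0.97,0,0,0,0.1,-0.72,0.14,0.97,0,0,0,0.1,-0.72,0.14,0.97,0,0,0,0.1,-0.72,0.14,0.97,0,0,0,0.1,-0.72,0.14,0.97,0,0,0,0.1,-0.72,0.14,0.97,0,0,0,0.1,-0.72,0.14,0.97,0,0,0,0.1,-0.72,0.14,0.97,0,0,0,0.1,-0.72,0.14,0.97,0,0,0,0.1,-0.72,0.14,0.97,0,0,0,0.1,0,0,0,0,0.6,0,0.1,0,0,0,0,0.6,0,0.1]'

```text
time_s: 3.4
tcp_pos: [0.6097, 0.0343, 0.1281]
eef_rot: [[0.176, 0.004, 0.984], [-0.984, -0.001, 0.176], [0.002, -1.0, 0.003]]
force: [-0.5, 0.3, -0.7]
opening: 0.0505
```

```bash
python3 go.py .6458 .0809 .06 -79.8
```

```text
t 3.4 p [0.6097 0.0343 0.1281] yaw -79.9 op 0.0505 F [-0.5  0.3 -0.7] q6 83.0
shift [-1.32  2.27  1.45] turn [-0.02 -0.01  0.01]
```

Request:
move_arm --deltas '[-0.66,0.5,0.73,0,0,0,0.1,-0.66,0.5,0.73,0,0,0,0.1,0,0.3,0,0,0,0,0.1,0,0,0,0,0,0,0.1]'

```text
time_s: 3.8
tcp_pos: [0.646, 0.082, 0.0883]
eef_rot: [[0.172, 0.004, 0.985], [-0.985, -0.002, 0.172], [0.002, -1.0, 0.004]]
force: [-0.3, -0.4, -0.2]
opening: 0.0504
```

```bash
python3 go.py .6458 .0809 .022 -79.8; python3 - <<'E'
from h import *
for c in ['top','scene']:
    f=read_camera(c)['frame']; o=readout.get_obs(); R=np.array(o['eef_rot']);p=np.array(o['tcp_pos'])
    P=[p+R@[s*.026+0,.017,t] for s in(-1,1) for t in (-.01,.01)]+[p+R@[0,.017,0]]
    u=pr(c,P); print(c,np.round(u,1))
    x,y=map(int,u[4]); x0=x-60;y0=y-50
    im=cv2.resize(f[y0:y0+100,x0:x0+120,::-1],None,fx=6,fy=6,interpolation=cv2.INTER_CUBIC)
    for q in u: cv2.circle(im,tuple(int(a) for a in ((q-[x0,y0]+.5)*6)),3,(0,0,255),-1)
    cv2.imwrite(f'pics/cal_{c}.png',im)
E
```

```text
t 3.8 p [0.646  0.082  0.0883] yaw -80.1 op 0.0504 F [-0.3 -0.4 -0.2] q6 87.0
shift [ 0.03  2.21 -0.02] turn [-0.02 -0.03  0.01]
top [[293.7 167.5]
 [292.  156.9]
 [322.3 163.3]
 [320.6 152.7]
 [307.2 160.1]]
scene [[319.6 297.7]
 [319.1 308. ]
 [289.8 296. ]
 [288.9 306.3]
 [304.4 302. ]]
```

View pics/cal_top.png

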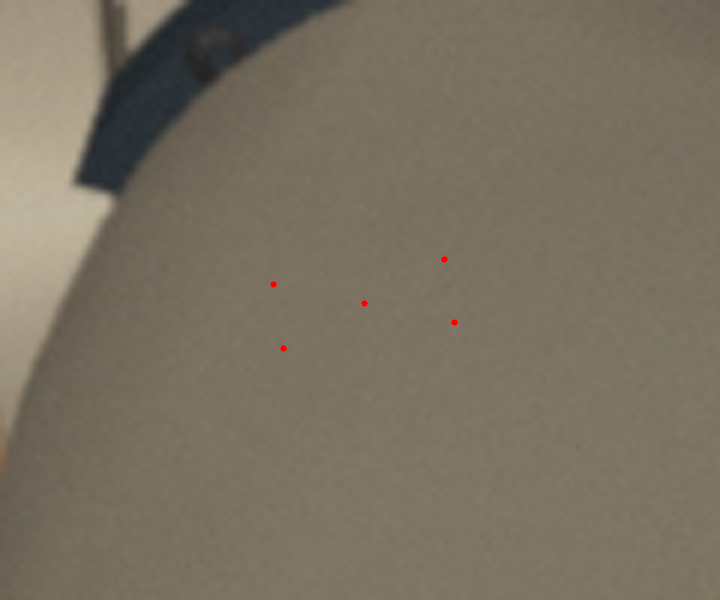

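View pics/cal_scene.png

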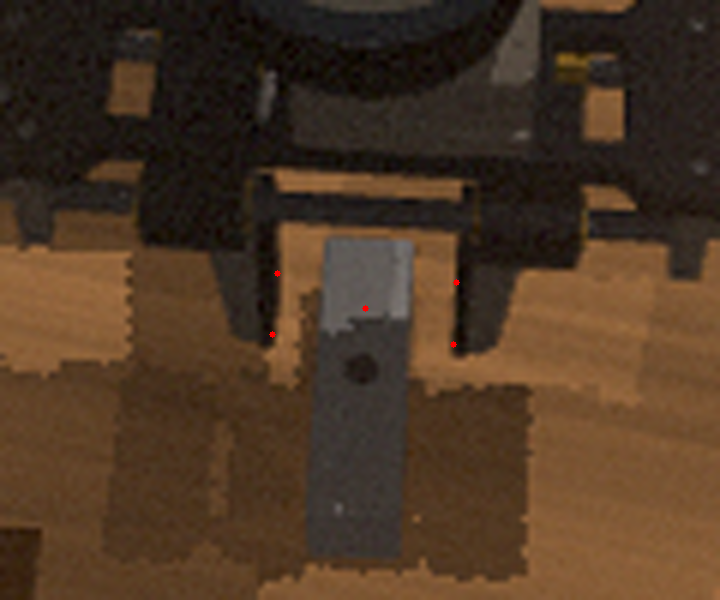

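The scene view shows the open fingers straddling the bar (hole at about (360,368) in the crop), and the projected tips sit about 1.4 px off. That means the scene camera overestimates x by about 2.5 mm, so averaging the two cameras is right. The hand hides the bar from the top camera. Descending now.

Request:
move_arm --deltas '[0,0.7,0,0,-0.03,0,0.1,0,0.7,0,0,0,0,0.1,0,0.5,0,0,0,0,0.1,0,0.3,0,0,0,0,0.1,0,0,0,0,0,0,0.1]'

```text
time_s: 4.4
tcp_pos: [0.6478, 0.0783, 0.0261]
eef_rot: [[0.173, 0.011, 0.985], [-0.985, -0.001, 0.173], [0.003, -1.0, 0.011]]
force: [0.1, -0.2, -0.4]
opening: 0.0504
```

```bash
python3 go.py .6458 .0809 .022 -79.8
```

```text
t 4.4 p [0.6478 0.0783 0.0261] yaw -80.0 op 0.0504 F [ 0.1 -0.2 -0.4] q6 87.0
shift [-0.1   0.13 -0.05] turn [-0.07 -0.03  0.02]
```

Request:
move_arm --deltas '[-0.1,0.13,-0.05,-0.07,-0.03,0.02,0.1,0,0,0,0,0,0,-1,0,0,0,0,0,0,-1,0,0,0,0,0,0,-1,0,0,0,0,0,0,-1,0,0,0,0,0,0,-1]' --force 40

```text
time_s: 5.0
tcp_pos: [0.647, 0.0811, 0.0241]
eef_rot: [[0.178, 0.002, 0.984], [-0.984, 0.0, 0.178], [0.0, -1.0, 0.002]]
force: [0.6, 0.2, -3.3]
opening: 0.0277
```

```bash
python3 go.py .6458 .0809 .022 -79.8
```

```text
t 5.0 p [0.647  0.0811 0.0241] yaw -79.7 op 0.0277 F [ 0.6  0.2 -3.3] q6 87.0
shift [-0.    0.07 -0.04] turn [-0.01  0.01  0.  ]
```

Request:
move_arm --deltas '[0,-0.4,0,0,0,0,-1,0,-0.8,0,0,0,0,-1,0,-0.8,0,0,0,0,-1,0,-0.6,0,0,0,0,-1,0,0,0,0,0,0,-1]'

```text
time_s: 5.5
tcp_pos: [0.6427, 0.0809, 0.1032]
eef_rot: [[0.178, -0.007, 0.984], [-0.984, -0.0, 0.178], [-0.001, -1.0, -0.007]]
force: [1.4, 0.6, -8.2]
opening: 0.0277
```

Request:
move_arm --deltas '[0.5,0,-0.2,0,0,0,-1,0.9,0,-0.35,0,0,0,-1,0.9,0,-0.35,0,0,0,-1,0.9,0,-0.35,0,0,0,-1,0.9,0,-0.35,0,0,0,-1,0.9,0,-0.35,0,0,0,-1,0.9,0,-0.35,0,0,0,-1,0.9,0,-0.35,0,0,0,-1,0.9,0,-0.35,0,0,0,-1,0.9,0,-0.35,0,0,0,-1,0.9,0,-0.35,0,0,0,-1,0.9,0,-0.35,0,0,0,-1]'

```text
time_s: 6.7
tcp_pos: [0.563, -0.2606, 0.0907]
eef_rot: [[0.182, -0.029, 0.983], [-0.983, 0.004, 0.183], [-0.009, -1.0, -0.028]]
force: [0.2, -0.4, -7.6]
opening: 0.0276
```

```bash
python3 go.py .5758 -.294 .09 -94.05
```

```text
t 6.7 p [ 0.563  -0.2606  0.0907] yaw -79.5 op 0.0276 F [ 0.2 -0.4 -7.6] q6 55.0
shift [1.17 0.01 0.22] turn [ 0.19  1.69 -0.03]
```

Request:
move_arm --deltas '[1.0,0,0.2,0.19,0,-0.03,-1,0,0,0,0,0.8,0,-1,0,0,0,0,0.85,0,-1,0,0,0,0,0,0,-1]'

```text
time_s: 7.1
tcp_pos: [0.5675, -0.2957, 0.0848]
eef_rot: [[-0.077, -0.008, 0.997], [-0.997, 0.007, -0.077], [-0.006, -1.0, -0.008]]
force: [0.5, -0.2, -8.2]
opening: 0.0276
```

```bash
python3 go.py .5758 -.294 .0555 -94.05
```

```text
t 7.1 p [ 0.5675 -0.2957  0.0848] yaw -94.4 op 0.0276 F [ 0.5 -0.2 -8.2] q6 67.0
shift [-0.07  0.97  0.28] turn [ 0.05 -0.04 -0.04]
```

Request:
move_arm --deltas '[-0.07,0.3,0.28,0.05,-0.04,-0.04,-1,0,0.3,0,0,0,0,-1,0,0.1,0,0,0,0,-1,0,0,0,0,0,0,-1]'

```text
time_s: 7.5
tcp_pos: [0.5745, -0.2929, 0.0593]
eef_rot: [[-0.06, -0.004, 0.998], [-0.998, 0.001, -0.06], [-0.001, -1.0, -0.004]]
force: [-0.9, 0.1, -7.2]
opening: 0.0273
```

```bash
python3 go.py .5758 -.294 .0555 -94.05; cat > look.py <<'E'
import sys
from h import *
name=sys.argv[1]; x,y,z=map(float,sys.argv[2:5])
for c in ['top','scene']:
    f=read_camera(c)['frame']; cv2.imwrite(f'pics/{name}_{c}_full.png',f[:,:,::-1]); np.save(f'last_{c}.npy',f)
    u=pr(c,[[x,y,z]])[0]; x0,y0=max(int(u[0])-50,0),max(int(u[1])-45,0)
    im=cv2.resize(f[y0:y0+90,x0:x0+100,::-1],None,fx=4,fy=4,interpolation=cv2.INTER_CUBIC); 
    if c=='top': a=im
    else: cv2.imwrite(f'pics/{name}.png',np.hstack([a[:360,:400],im[:360,:400]]))
E
python3 look.py p1 .575 -.294 .03
```

```text
t 7.5 p [ 0.5745 -0.2929  0.0593] yaw -93.4 op 0.0273 F [-0.9  0.1 -7.2] q6 66.0
shift [0.03 0.13 0.04] turn [ 0.03  0.07 -0.01]
```

View pics/p1.png

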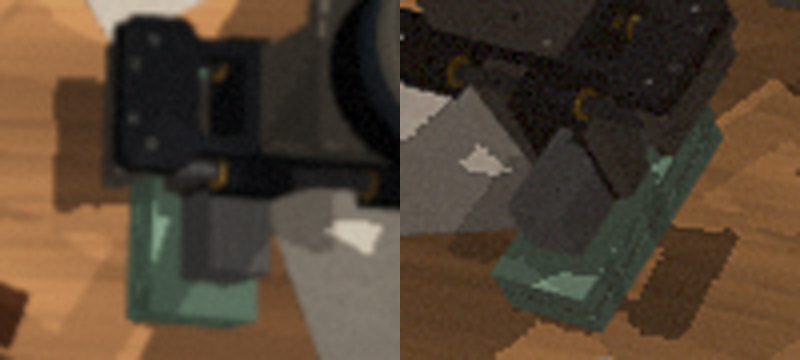

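Request:
move_arm --deltas '[0.03,0.13,0.04,0.03,0.07,-0.01,-1,0,0,0,0,0,0,-1]'

```text
time_s: 7.8
tcp_pos: [0.5763, -0.2942, 0.0563]
eef_rot: [[-0.071, 0.002, 0.997], [-0.997, -0.001, -0.071], [0.001, -1.0, 0.002]]
force: [-0.3, 0.7, -7.8]
opening: 0.0278
```

```bash
python3 go.py .5758 -.294 .054 -94.05
```

```text
t 7.8 p [ 0.5763 -0.2942  0.0563] yaw -94.1 op 0.0278 F [-0.3  0.7 -7.8] q6 67.0
shift [-0.    0.08 -0.02] turn [-0.01 -0.    0.01]
```

Request:
move_arm --deltas '[0,0.05,-0.02,0,0,0,-1,0,0.03,0,0,0,0,-1,0,0,0,0,0,0,-1]'

```text
time_s: 8.1
tcp_pos: [0.576, -0.2944, 0.0543]
eef_rot: [[-0.071, 0.003, 0.997], [-0.997, -0.002, -0.071], [0.001, -1.0, 0.003]]
force: [0.7, -0.7, -9.3]
opening: 0.0279
```

Request:
move_arm --deltas '[0,0.03,0,0,0,0,-1,0,0,0,0,0,0,-1]'

```text
time_s: 8.3
tcp_pos: [0.5762, -0.2945, 0.0543]
eef_rot: [[-0.071, 0.003, 0.997], [-0.997, -0.002, -0.071], [0.002, -1.0, 0.004]]
force: [-0.6, -0.0, -8.0]
opening: 0.0277
```

Request:
move_arm --deltas '[0,0.05,0,0,0,0,-1,0,0,0,0,0,0,-1]'

```text
time_s: 8.5
tcp_pos: [0.5765, -0.2946, 0.0544]
eef_rot: [[-0.071, 0.004, 0.997], [-0.997, -0.002, -0.071], [0.002, -1.0, 0.004]]
force: [1.3, -0.6, -8.3]
opening: 0.0278
```

Request:
move_arm --deltas '[0,0.1,0,0,0,0,-1]'

```text
time_s: 8.6
tcp_pos: [0.5769, -0.2948, 0.0539]
eef_rot: [[-0.071, 0.005, 0.997], [-0.997, -0.002, -0.071], [0.002, -1.0, 0.005]]
force: [-15.8, 7.8, 47.4]
opening: 0.0275
```

```bash
python3 go.py .5758 -.294 .053 -94.05
```

```text
t 8.6 p [ 0.5769 -0.2948  0.0539] yaw -94.1 op 0.0275 F [-15.8   7.8  47.4] q6 67.0
shift [-0.02  0.03 -0.04] turn [-0.03 -0.    0.01]
```

Request:
move_arm --deltas '[0,-0.01,0,0,0,0,-1,0,0,0,0,0,0,-1]'

```text
time_s: 8.8
tcp_pos: [0.5774, -0.2951, 0.055]
eef_rot: [[-0.071, 0.006, 0.997], [-0.997, -0.003, -0.071], [0.003, -1.0, 0.006]]
force: [-0.1, -0.4, -7.7]
opening: 0.0278
```

Request:
move_arm --deltas '[-0.03,0.05,-0.05,-0.03,0,0,-1]'

```text
time_s: 8.9
tcp_pos: [0.5769, -0.2947, 0.0541]
eef_rot: [[-0.071, 0.003, 0.997], [-0.997, -0.004, -0.071], [0.004, -1.0, 0.004]]
force: [-1.6, -0.2, 10.7]
opening: 0.0281
```

Request:
move_arm --deltas '[0,0.02,-0.02,0,0,0,-1]'

```text
time_s: 9.0
tcp_pos: [0.5768, -0.2947, 0.0541]
eef_rot: [[-0.071, 0.004, 0.997], [-0.997, -0.004, -0.071], [0.004, -1.0, 0.005]]
force: [-1.2, 4.6, 6.9]
opening: 0.0275
```

Request:
move_arm --deltas '[0,0,0,0,0,0,0,0,0,0,0,0,0,0,0,0,0,0,0,0,0,0,-0.3,0,0,0,0,0,0,-0.8,0,0,0,0,0,0,-0.8,0,0,0,0,0,0,-0.8,0,0,0,0,0]'

```text
time_s: 9.7
tcp_pos: [0.576, -0.2941, 0.136]
eef_rot: [[-0.071, 0.001, 0.997], [-0.997, -0.003, -0.071], [0.003, -1.0, 0.002]]
force: [0.1, -0.5, -1.1]
opening: 0.0459
```

```bash
python3 go.py .3937 -.2699 .12 -94.05
```

```text
t 9.7 p [ 0.576  -0.2941  0.136 ] yaw -94.1 op 0.0459 F [ 0.1 -0.5 -1.1] q6 67.0
shift [-0.37  0.52 -6.12] turn [-0.01 -0.    0.02]
```

Request:
move_arm --deltas '[-0.05,0.08,-0.8,0,0,0,0.7,-0.05,0.08,-0.9,0,0,0,0.7,-0.05,0.08,-0.9,0,0,0,0.7,-0.05,0.08,-0.9,0,0,0,0.7,-0.05,0.08,-0.9,0,0,0,0.7,-0.05,0.08,-0.9,0,0,0,0.7,-0.05,0,-0.8,0,0,0,0.7,0,0,0,0,0,0,0.7]'

```text
time_s: 10.5
tcp_pos: [0.3928, -0.2719, 0.1291]
eef_rot: [[-0.07, 0.015, 0.997], [-0.997, -0.011, -0.07], [0.01, -1.0, 0.016]]
force: [0.6, -0.6, 0.1]
opening: 0.078
```

```bash
python3 go.py .3937 -.2699 .024 -94.05; python3 look.py p2 .575 -.294 .03
```

```text
t 10.5 p [ 0.3928 -0.2719  0.1291] yaw -94.0 op 0.078 F [ 0.6 -0.6  0.1] q6 59.0
shift [-0.1   3.5  -0.03] turn [-0.1   0.    0.07]
```

View pics/p2.png

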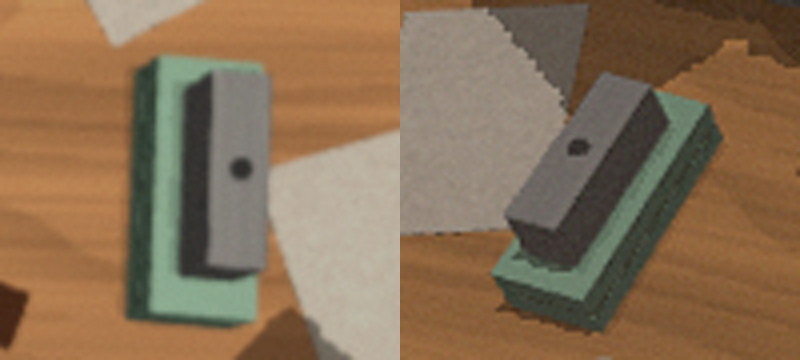

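```bash
cat > hole.py <<'E'
import sys
from h import *
# hole.py cx cy cz  ztop  utop vtop uscene vscene (crop px in look picture)
a=list(map(float,sys.argv[1:]))
for c,uv in (('top',a[4:6]),('scene',[a[6]-400,a[7]])):
    u=pr(c,[a[:3]])[0]; x0,y0=max(int(u[0])-50,0),max(int(u[1])-45,0)
    px=[(uv[0]+.5)/4-.5+x0,(uv[1]+.5)/4-.5+y0]; print(c,px,w(c,px,a[3]))
E
python3 hole.py .575 -.294 .03 .064 241 168 578 147
for n in "181 277 527 259" ; do python3 hole.py .575 -.294 .03 .03 $n; done
python3 - <<'E'
from fit import *
for c in ['top','scene']:
    img=np.load(f'last_{c}.npy'); v=img.astype(int)
    K,_,_=cal(c)
    m=(v[...,1]-v[...,0]>5)
    # bar pose overlay residual: reproject with candidate
    for n,p,z0 in(('foam_strip',[.573,-.2949,-.0707] if c=='top' else [.5762,-.2932,-.0707],0),('bar_weight',[.573,-.2949,-.0707] if c=='top' else [.5762,-.2932,-.0707],.03)):
        P=verts(OBJ[n],p,z0)
        u=pr(c,P)
        if n=='foam_strip': im=img.copy(); 
        x=pr(c,[[.575,-.294,.03]])[0]; x0,y0=int(x[0])-50,int(x[1])-45
        if n=='foam_strip': big=cv2.resize(im[y0:y0+90,x0:x0+100,::-1],None,fx=4,fy=4,interpolation=cv2.INTER_CUBIC)
        for q in (u[:4],u[4:]): cv2.polylines(big,[np.round((q-[x0,y0]+.5)*4).astype(np.int32)],True,(0,0,255) if n[0]=='f' else (255,0,0),1)
    if c=='top': A=big
cv2.imwrite('pics/ov.png',np.hstack([A,big]))
E
```

```text
top [514.875, 204.625] [ 0.57420635 -0.29566659  0.064     ]
scene [123.125, 232.375] [ 0.57734622 -0.29363292  0.064     ]
top [499.875, 231.875] [ 0.52929428 -0.28094249  0.03      ]
scene [110.375, 260.375] [ 0.62437954 -0.30891494  0.03      ]
```

View pics/ov.png

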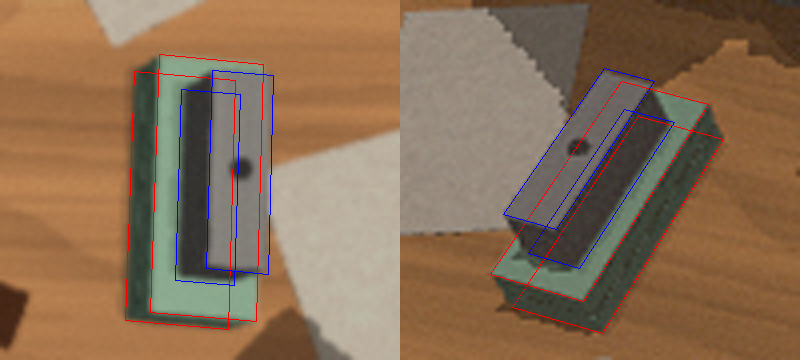

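The strip's bar sits within about 1 mm of centre, parallel and flat: its hole is at crop (241,168) top and (578,147) scene, which agree. Next is the big round weight.

Request:
move_arm --deltas '[-0.1,0.5,-0.03,-0.1,0,0.07,0.7,0,0.9,0,0,0,0,0.7,0,0.9,0,0,0,0,0.7,0,0.7,0,0,0,0,0.7,0,0.3,0,0,0,0,0.7,0,0,0,0,0,0,0.7]'

```text
time_s: 11.2
tcp_pos: [0.4045, -0.2725, 0.025]
eef_rot: [[-0.068, 0.007, 0.998], [-0.998, -0.002, -0.068], [0.002, -1.0, 0.007]]
force: [-0.2, -0.1, 0.2]
opening: 0.0782
```

```bash
python3 go.py .3937 -.2699 .023 -94.05
```

```text
t 11.2 p [ 0.4045 -0.2725  0.025 ] yaw -93.9 op 0.0782 F [-0.2 -0.1  0.2] q6 60.0
shift [-0.06  0.06 -0.36] turn [-0.05  0.02  0.01]
```

Request:
move_arm --deltas '[-0.06,0.05,-0.36,-0.05,0.02,0.01,0.7,0,0,0,0,0,0,0.7]'

```text
time_s: 11.4
tcp_pos: [0.3939, -0.2698, 0.0234]
eef_rot: [[-0.07, -0.001, 0.998], [-0.998, -0.0, -0.07], [0.0, -1.0, -0.001]]
force: [-0.3, 0.8, -0.5]
opening: 0.078
```

```bash
python3 go.py .3937 -.2699 .023 -94.05
```

```text
t 11.4 p [ 0.3939 -0.2698  0.0234] yaw -94.0 op 0.078 F [-0.3  0.8 -0.5] q6 60.0
shift [ 0.    0.01 -0.01] turn [0.01 0.   0.  ]
```

Request:
move_arm --deltas '[0,0,0,0,0,0,-1,0,0,0,0,0,0,-1,0,0,0,0,0,0,-1,0,0,0,0,0,0,-1,0,0,0,0,0,0,-1]' --force 40

```text
time_s: 11.9
tcp_pos: [0.3947, -0.2706, 0.0255]
eef_rot: [[-0.071, 0.002, 0.997], [-0.997, -0.002, -0.071], [0.002, -1.0, 0.002]]
force: [0.0, -0.1, -5.4]
opening: 0.0573
```

Request:
move_arm --deltas '[0,-0.4,0,0,0,0,-1,0,-0.8,0,0,0,0,-1,0,-0.9,0,0,0,0,-1,0,-0.9,0,0,0,0,-1,0,-0.5,0,0,0,0,-1,-0.4,0,0.1,0,0,0,-1,-0.95,0,0.23,0,0,0,-1,-0.95,0,0.23,0,0,0,-1,-0.95,0,0.23,0,0,0,-1,-0.95,0,0.23,0,0,0,-1,-0.95,0,0.23,0,0,0,-1,-0.95,0,0.23,0,0,0,-1]'

```text
time_s: 13.1
tcp_pos: [0.4488, -0.0816, 0.135]
eef_rot: [[-0.078, -0.004, 0.997], [-0.997, 0.001, -0.078], [-0.001, -1.0, -0.004]]
force: [0.8, -0.0, -5.5]
opening: 0.0571
```

```bash
python3 go.py .5719 .279 .13 -94.05
```

```text
t 13.1 p [ 0.4488 -0.0816  0.135 ] yaw -94.5 op 0.0571 F [ 0.8 -0.  -5.5] q6 84.0
shift [-12.3    0.17   3.15] turn [ 0.03 -0.05 -0.01]
```

Request:
move_arm --deltas '[-0.95,0,0.25,0.03,0,0,-1,-0.95,0,0.25,0,0,0,-1,-0.95,0,0.25,0,0,0,-1,-0.95,0,0.25,0,0,0,-1,-0.95,0,0.25,0,0,0,-1,-0.95,0,0.25,0,0,0,-1,-0.95,0,0.25,0,0,0,-1,-0.95,0,0.25,0,0,0,-1,-0.95,0,0.25,0,0,0,-1,-0.95,0,0.25,0,0,0,-1,-0.95,0,0.25,0,0,0,-1,-0.95,0,0.25,0,0,0,-1]'

```text
time_s: 14.3
tcp_pos: [0.5537, 0.2748, 0.1255]
eef_rot: [[-0.075, -0.019, 0.997], [-0.997, -0.001, -0.076], [0.003, -1.0, -0.018]]
force: [0.4, -0.3, -5.1]
opening: 0.0569
```

```bash
python3 go.py .5719 .279 .07 -94.05
```

```text
t 14.3 p [0.5537 0.2748 0.1255] yaw -94.3 op 0.0569 F [ 0.4 -0.3 -5.1] q6 120.0
shift [-0.19  1.84  0.63] turn [ 0.12 -0.03  0.02]
```

Request:
move_arm --deltas '[-0.19,0.6,0.6,0.12,0,0.02,-1,0,0.6,0,0,0,0,-1,0,0.4,0,0,0,0,-1,0,0,0,0,0,0,-1]'

```text
time_s: 14.7
tcp_pos: [0.5689, 0.2859, 0.0725]
eef_rot: [[-0.071, -0.003, 0.997], [-0.997, 0.0, -0.071], [-0.0, -1.0, -0.003]]
force: [-0.2, -0.4, -5.6]
opening: 0.0573
```

```bash
python3 go.py .5719 .279 .0575 -94.05
```

```text
t 14.7 p [0.5689 0.2859 0.0725] yaw -94.1 op 0.0573 F [-0.2 -0.4 -5.6] q6 120.0
shift [0.22 0.5  0.12] turn [ 0.02 -0.   -0.  ]
```

Request:
move_arm --deltas '[0.22,0.3,0.12,0.02,0,0,-1,0,0.2,0,0,0,0,-1,0,0,0,0,0,0,-1]'

```text
time_s: 15.0
tcp_pos: [0.5713, 0.278, 0.0567]
eef_rot: [[-0.072, -0.001, 0.997], [-0.997, -0.0, -0.072], [0.001, -1.0, -0.001]]
force: [0.7, -0.6, -3.5]
opening: 0.0571
```

```bash
python3 go.py .5719 .279 .0560 -94.05
```

```text
t 15.0 p [0.5713 0.278  0.0567] yaw -94.1 op 0.0571 F [ 0.7 -0.6 -3.5] q6 120.0
shift [-0.03  0.02  0.02] turn [ 0.01 -0.01  0.  ]
```

Request:
move_arm --deltas '[-0.03,0.03,0.02,0,0,0,-1]'

```text
time_s: 15.1
tcp_pos: [0.5722, 0.2785, 0.0561]
eef_rot: [[-0.072, -0.001, 0.997], [-0.997, -0.0, -0.072], [0.0, -1.0, -0.001]]
force: [-0.6, -0.1, -4.0]
opening: 0.057
```

Request:
move_arm --deltas '[0,0.03,0,0,0,0,-1]'

```text
time_s: 15.2
tcp_pos: [0.5726, 0.2786, 0.0556]
eef_rot: [[-0.073, -0.0, 0.997], [-0.997, 0.0, -0.073], [-0.0, -1.0, -0.0]]
force: [0.2, -0.6, -5.0]
opening: 0.0573
```

Request:
move_arm --deltas '[0,0.03,-0.02,0,0,0,-1]'

```text
time_s: 15.3
tcp_pos: [0.5725, 0.2787, 0.0553]
eef_rot: [[-0.073, 0.001, 0.997], [-0.997, 0.0, -0.073], [-0.0, -1.0, 0.001]]
force: [-0.5, -1.7, 1.0]
opening: 0.0572
```

Request:
move_arm --deltas '[0,0.03,0,0,0,0,-1]'

```text
time_s: 15.4
tcp_pos: [0.5725, 0.2786, 0.0552]
eef_rot: [[-0.073, 0.001, 0.997], [-0.997, 0.0, -0.073], [-0.0, -1.0, 0.001]]
force: [-4.6, -1.7, 7.5]
opening: 0.0574
```

Request:
move_arm --deltas '[0,0,0,0,0,0,0.6,0,0,0,0,0,0,0.6,0,0,0,0,0,0,0.6,0,-0.3,0,0,0,0,0.6,0,-0.9,0,0,0,0,0.6,0,-0.9,0,0,0,0,0.6,0,-0.9,0,0,0,0,0.6]'

```text
time_s: 16.1
tcp_pos: [0.572, 0.2787, 0.1477]
eef_rot: [[-0.073, -0.0, 0.997], [-0.997, -0.0, -0.073], [0.0, -1.0, -0.0]]
force: [-0.3, 0.5, -0.2]
opening: 0.0737
```

```bash
python3 go.py .4138 .2645 .13 -24.4
```

```text
t 16.1 p [0.572  0.2787 0.1477] yaw -94.2 op 0.0737 F [-0.3  0.5 -0.2] q6 120.0
shift [ 0.85  0.59 -5.22] turn [ 0.   -8.12 -0.  ]
```

Request:
move_arm --deltas '[0.14,0.1,-0.87,0,0,0,0.6,0.14,0.1,-0.87,0,0,0,0.6,0.14,0.1,-0.87,0,0,0,0.6,0.14,0.1,-0.87,0,0,0,0.6,0.14,0.1,-0.87,0,0,0,0.6,0.14,0.1,-0.87,0,0,0,0.6,0,0,0,0,-0.9,0,0.6,0,0,0,0,-0.9,0,0.6,0,0,0,0,-0.9,0,0.6,0,0,0,0,-0.9,0,0.6,0,0,0,0,-0.9,0,0.6,0,0,0,0,-0.9,0,0.6]'

```text
time_s: 17.3
tcp_pos: [0.414, 0.2679, 0.1423]
eef_rot: [[0.693, 0.019, 0.72], [-0.721, 0.011, 0.693], [0.005, -1.0, 0.022]]
force: [-0.7, 0.7, 0.5]
opening: 0.0736
```

```bash
python3 go.py .4138 .2645 .09 -24.4; python3 look.py p3 .571 .279 .03
```

```text
t 17.3 p [0.414  0.2679 0.1423] yaw -46.1 op 0.0736 F [-0.7  0.7  0.5] q6 79.0
shift [ 0.07  1.74 -0.12] turn [-0.14 -2.52  0.06]
```

View pics/p3.png

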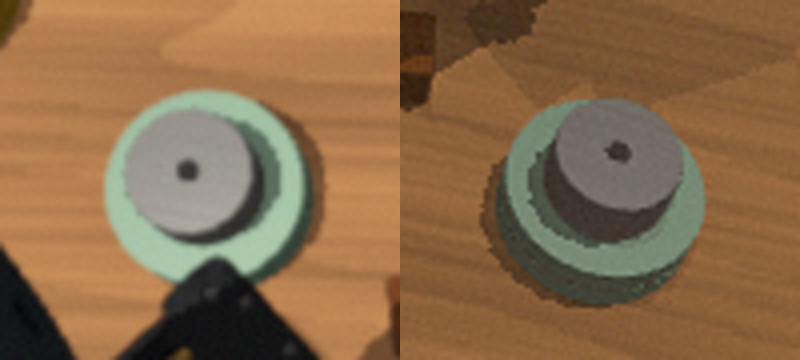

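```bash
python3 hole.py .571 .279 .03 .062 187 170 619 151
```

```text
top [196.375, 201.125] [0.56939782 0.27879514 0.062     ]
scene [421.375, 291.375] [0.57252109 0.27925842 0.062     ]
```

Request:
move_arm --deltas '[0.07,0.3,-0.12,-0.14,0,0.06,0.6,0,0,0,0,-0.85,0,0.6,0,0,0,0,-0.85,0,0.6,0,0,0,0,-0.82,0,0.6,0,0,0,0,0,0,0.6]'

```text
time_s: 17.9
tcp_pos: [0.413, 0.2631, 0.1319]
eef_rot: [[0.906, -0.007, 0.423], [-0.423, 0.002, 0.906], [-0.007, -1.0, -0.001]]
force: [-0.4, 0.7, -0.1]
opening: 0.0733
```

```bash
python3 go.py .4138 .2645 .06 -24.4
```

```text
t 17.9 p [0.413  0.2631 0.1319] yaw -25.0 op 0.0733 F [-0.4  0.7 -0.1] q6 57.0
shift [0.02 2.4  0.06] turn [ 0.01 -0.07 -0.04]
```

The wide cylinder is centred on the big disc to within 1 mm. Now the square weight.

Request:
move_arm --deltas '[0.02,0.8,0.06,0.01,-0.07,-0.04,0.6,0,0.8,0,0,0,0,0.6,0,0.6,0,0,0,0,0.6,0,0,0,0,0,0,0.6]'

```text
time_s: 18.3
tcp_pos: [0.4152, 0.2645, 0.0638]
eef_rot: [[0.9, -0.001, 0.436], [-0.436, 0.001, 0.9], [-0.001, -1.0, 0.001]]
force: [-0.7, -0.1, -0.2]
opening: 0.0736
```

```bash
python3 go.py .4138 .2645 .024 -24.4
```

```text
t 18.3 p [0.4152 0.2645 0.0638] yaw -25.8 op 0.0736 F [-0.7 -0.1 -0.2] q6 58.0
shift [-0.04  1.33 -0.02] turn [-0.   -0.17 -0.01]
```

Request:
move_arm --deltas '[-0.04,0.6,-0.02,0,-0.17,-0.01,0.6,0,0.5,0,0,0,0,0.6,0,0.2,0,0,0,0,0.6,0,0,0,0,0,0,0.6]'

```text
time_s: 18.7
tcp_pos: [0.4152, 0.2649, 0.0254]
eef_rot: [[0.905, 0.001, 0.426], [-0.426, 0.001, 0.905], [0.001, -1.0, 0.001]]
force: [-0.4, -1.2, -0.5]
opening: 0.0738
```

```bash
python3 go.py .4138 .2645 .024 -24.4
```

```text
t 18.7 p [0.4152 0.2649 0.0254] yaw -25.2 op 0.0738 F [-0.4 -1.2 -0.5] q6 58.0
shift [-0.03  0.05 -0.03] turn [-0.01 -0.09  0.  ]
```

Request:
move_arm --deltas '[-0.03,0.03,-0.03,0,-0.09,0,0.6,0,0,0,0,0,0,-1,0,0,0,0,0,0,-1,0,0,0,0,0,0,-1,0,0,0,0,0,0,-1,0,0,0,0,0,0,-1]' --force 40

```text
time_s: 19.3
tcp_pos: [0.415, 0.2652, 0.0271]
eef_rot: [[0.91, 0.003, 0.415], [-0.415, 0.002, 0.91], [0.002, -1.0, 0.003]]
force: [0.1, 0.1, -5.0]
opening: 0.0438
```

```bash
python3 go.py .4502 -.080 .13 -36.7
```

```text
t 19.3 p [0.415  0.2652 0.0271] yaw -24.5 op 0.0438 F [ 0.1  0.1 -5. ] q6 57.0
shift [ 5.86 -3.45 -9.97] turn [-0.02  1.41  0.01]
```

Request:
move_arm --deltas '[0,-0.4,0,0,0,0,-1,0,-0.9,0,0,0,0,-1,0,-0.9,0,0,0,0,-1,0,-0.9,0,0,0,0,-1,0,-0.4,0,0,0,0,-1,0.3,0,-0.5,0,0,0,-1,0.56,0,-0.95,0,0,0,-1,0.56,0,-0.95,0,0,0,-1,0.56,0,-0.95,0,0,0,-1,0.56,0,-0.95,0,0,0,-1,0.56,0,-0.95,0,0,0,-1,0.56,0,-0.95,0,0,0,-1]'

```text
time_s: 20.5
tcp_pos: [0.4342, 0.0444, 0.1416]
eef_rot: [[0.912, 0.001, 0.409], [-0.409, 0.001, 0.912], [0.001, -1.0, 0.001]]
force: [0.8, -0.4, -5.8]
opening: 0.0435
```

```bash
python3 go.py .4509 -.0791 .13 -36.7
```

```text
t 20.5 p [0.4342 0.0444 0.1416] yaw -24.2 op 0.0435 F [ 0.8 -0.4 -5.8] q6 30.0
shift [ 2.19  0.39 -3.53] turn [-0.01  1.46  0.  ]
```

Request:
move_arm --deltas '[0.55,0.1,-0.9,0,0,0,-1,0.55,0.1,-0.9,0,0,0,-1,0.55,0.1,-0.9,0,0,0,-1,0.5,0.1,-0.8,0,0,0,-1,0,0,0,0,0.73,0,-1,0,0,0,0,0.73,0,-1,0,0,0,0,0,0,-1]'

```text
time_s: 21.2
tcp_pos: [0.4474, -0.0876, 0.1326]
eef_rot: [[0.794, 0.0, 0.607], [-0.607, -0.0, 0.794], [0.0, -1.0, -0.0]]
force: [0.4, 0.3, -6.1]
opening: 0.0439
```

```bash
python3 go.py .4509 -.0791 .08 -36.7
```

```text
t 21.2 p [ 0.4474 -0.0876  0.1326] yaw -37.4 op 0.0439 F [ 0.4  0.3 -6.1] q6 26.0
shift [-0.08  1.75  0.3 ] turn [ 0.   -0.08  0.  ]
```

Request:
move_arm --deltas '[-0.08,0.6,0.3,0,-0.08,0,-1,0,0.7,0,0,0,0,-1,0,0.4,0,0,0,0,-1,0,0,0,0,0,0,-1]'

```text
time_s: 21.6
tcp_pos: [0.451, -0.0785, 0.082]
eef_rot: [[0.809, 0.002, 0.588], [-0.588, -0.001, 0.809], [0.002, -1.0, 0.0]]
force: [-0.7, -0.0, -5.5]
opening: 0.0439
```

```bash
python3 go.py .4509 -.0791 .06 -36.7
```

```text
t 21.6 p [ 0.451  -0.0785  0.082 ] yaw -36.0 op 0.0439 F [-0.7 -0.  -5.5] q6 26.0
shift [ 0.01  0.73 -0.02] turn [-0.    0.08  0.01]
```

Request:
move_arm --deltas '[0,0.4,-0.02,0,0.06,0.01,-1,0,0.3,0,0,0,0,-1,0,0,0,0,0,0,-1]'

```text
time_s: 21.9
tcp_pos: [0.4514, -0.079, 0.0607]
eef_rot: [[0.804, 0.001, 0.594], [-0.594, 0.0, 0.804], [0.001, -1.0, 0.001]]
force: [-0.7, -0.9, -5.1]
opening: 0.0441
```

```bash
python3 go.py .4509 -.0791 .0575 -36.7
```

```text
t 21.9 p [ 0.4514 -0.079   0.0607] yaw -36.4 op 0.0441 F [-0.7 -0.9 -5.1] q6 26.0
shift [-0.01  0.11 -0.01] turn [-0.01  0.03  0.01]
```

Request:
move_arm --deltas '[-0.01,0.08,-0.02,0,0.03,0,-1]'

```text
time_s: 22.0
tcp_pos: [0.4511, -0.0794, 0.0584]
eef_rot: [[0.802, 0.002, 0.598], [-0.598, -0.0, 0.802], [0.002, -1.0, 0.001]]
force: [0.4, 0.0, -5.5]
opening: 0.0435
```

Request:
move_arm --deltas '[0,0.03,0,0,0,0,-1]'

```text
time_s: 22.1
tcp_pos: [0.451, -0.0795, 0.0574]
eef_rot: [[0.802, 0.002, 0.598], [-0.598, -0.0, 0.802], [0.001, -1.0, 0.001]]
force: [0.7, -0.4, -6.2]
opening: 0.0437
```

Request:
move_arm --deltas '[0,0.02,0,0,0,0,-1]'

```text
time_s: 22.2
tcp_pos: [0.4512, -0.0796, 0.057]
eef_rot: [[0.802, 0.002, 0.598], [-0.598, -0.0, 0.802], [0.002, -1.0, 0.001]]
force: [-2.9, 0.4, 8.5]
opening: 0.0437
```

Contact. Releasing.

Request:
move_arm --deltas '[0,0,0,0,0,0,0.4,0,0,0,0,0,0,0.4,0,0,0,0,0,0,0.4,0,-0.3,0,0,0,0,0.4,0,-0.9,0,0,0,0,0.4,0,-0.9,0,0,0,0,0.4,0,-0.8,0,0,0,0,0.4]'

```text
time_s: 22.9
tcp_pos: [0.4509, -0.0795, 0.1477]
eef_rot: [[0.802, 0.001, 0.598], [-0.598, 0.0, 0.802], [0.001, -1.0, 0.001]]
force: [1.0, -0.6, -0.5]
opening: 0.0644
```

```bash
python3 go.py .453 .0897 .13 -75
```

```text
t 22.9 p [ 0.4509 -0.0795  0.1477] yaw -36.7 op 0.0644 F [ 1.  -0.6 -0.5] q6 26.0
shift [-3.32  0.59  4.56] turn [-0.01  4.46  0.  ]
```

Request:
move_arm --deltas '[-0.66,0.1,0.91,0,0,0,0.2,-0.66,0.1,0.91,0,0,0,0.2,-0.66,0.1,0.91,0,0,0,0.2,-0.66,0.1,0.91,0,0,0,0.2,-0.66,0.1,0.91,0,0,0,0.2,0,0,0,0,0.9,0,0.2,0,0,0,0,0.9,0,0.2,0,0,0,0,0.9,0,0.2,0,0,0,0,0.9,0,0.2,0,0,0,0,0.9,0,0.2,0,0,0,0,0,0,0.2]'

```text
time_s: 24.0
tcp_pos: [0.4594, 0.0964, 0.1461]
eef_rot: [[0.227, 0.021, 0.974], [-0.974, 0.001, 0.227], [0.004, -1.0, 0.021]]
force: [-0.5, 0.0, 0.1]
opening: 0.055
```

```bash
python3 go.py .453 .0897 .07 -75;  python3 look.py p4 .45 -.08 .03
```

```text
t 24.0 p [0.4594 0.0964 0.1461] yaw -76.9 op 0.055 F [-0.5  0.   0.1] q6 89.0
shift [ 0.16  2.53 -0.31] turn [-0.14 -0.22  0.03]
```

View pics/p4.png

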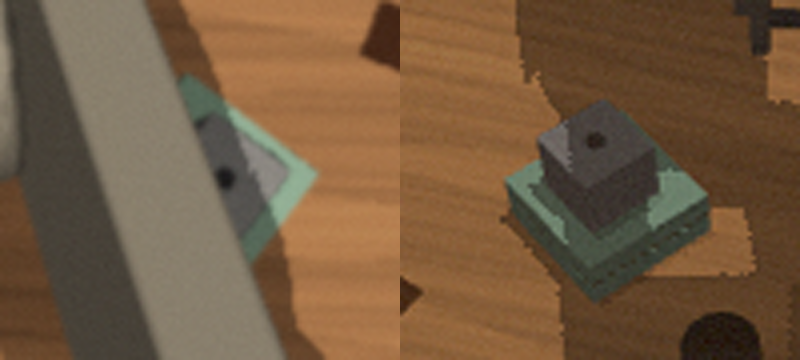

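```bash
python3 hole.py .45 -.08 .03 .068 225 180 595 141
```

```text
top [398.875, 271.625] [ 0.44886828 -0.08269701  0.068     ]
scene [248.375, 202.875] [ 0.45330816 -0.08068027  0.068     ]
```

Request:
move_arm --deltas '[0.16,0.7,-0.31,-0.14,-0.2,0.03,0.2,0,0.8,0,0,0,0,0.2,0,0.6,0,0,0,0,0.2,0,0,0,0,0,0,0.2]'

```text
time_s: 24.5
tcp_pos: [0.4534, 0.0895, 0.083]
eef_rot: [[0.278, 0.004, 0.961], [-0.961, 0.001, 0.278], [0.0, -1.0, 0.004]]
force: [-0.8, -0.2, 0.8]
opening: 0.0552
```

```bash
python3 go.py .453 .0897 .028 -75
```

```text
t 24.5 p [0.4534 0.0895 0.083 ] yaw -73.8 op 0.0552 F [-0.8 -0.2  0.8] q6 85.0
shift [-0.01  1.83 -0.02] turn [-0.02  0.13  0.  ]
```

Request:
move_arm --deltas '[0,0.7,0,-0.02,0,0,0.2,0,0.7,0,0,0,0,0.2,0,0.4,0,0,0,0,0.2,0,0,0,0,0,0,0.2]'

```text
time_s: 24.9
tcp_pos: [0.4558, 0.0899, 0.0304]
eef_rot: [[0.286, 0.004, 0.958], [-0.958, 0.001, 0.286], [0.001, -1.0, 0.004]]
force: [-0.2, -0.6, 0.3]
opening: 0.055
```

```bash
python3 go.py .453 .0897 .028 -75
```

```text
t 24.9 p [0.4558 0.0899 0.0304] yaw -73.4 op 0.055 F [-0.2 -0.6  0.3] q6 84.0
shift [-0.02  0.08 -0.09] turn [-0.03  0.19  0.  ]
```

Request:
move_arm --deltas '[-0.02,0.06,-0.09,-0.03,0,0,0.2,0,0,0,0,0,0,0.2,0,0,0,0,0,0,-1,0,0,0,0,0,0,-1,0,0,0,0,0,0,-1,0,0,0,0,0,0,-1,0,0,0,0,0,0,-1]' --force 30

```text
time_s: 25.6
tcp_pos: [0.4548, 0.0901, 0.0318]
eef_rot: [[0.288, 0.003, 0.958], [-0.958, -0.0, 0.288], [0.001, -1.0, 0.003]]
force: [0.7, 0.1, -1.4]
opening: 0.0334
```

```bash
python3 go.py .6312 -.0922 .15 -75
```

```text
t 25.6 p [0.4548 0.0901 0.0318] yaw -73.2 op 0.0334 F [ 0.7  0.1 -1.4] q6 84.0
shift [ 7.52 -3.92  3.89] turn [-0.02  0.2   0.01]
```

Request:
move_arm --deltas '[0,-0.4,0,0,0,0,-1,0,-0.9,0,0,0,0,-1,0,-0.9,0,0,0,0,-1,0,-0.9,0,0,0,0,-1,0,-0.8,0,0,0,0,-1,0,0,0,0,0,0,-1]'

```text
time_s: 26.2
tcp_pos: [0.4527, 0.0897, 0.1553]
eef_rot: [[0.288, 0.0, 0.958], [-0.958, -0.001, 0.288], [0.001, -1.0, -0.0]]
force: [1.0, 0.3, -1.9]
opening: 0.0336
```

```bash
python3 go.py .6329 -.0917 .15 -75
```

```text
t 26.2 p [0.4527 0.0897 0.1553] yaw -73.3 op 0.0336 F [ 1.   0.3 -1.9] q6 84.0
shift [7.52 0.18 4.01] turn [0.  0.2 0. ]
```

Request:
move_arm --deltas '[0.5,0,0.27,0,0,0,-1,0.9,0,0.48,0,0,0,-1,0.9,0,0.48,0,0,0,-1,0.9,0,0.48,0,0,0,-1,0.9,0,0.48,0,0,0,-1,0.9,0,0.48,0,0,0,-1,0.9,0,0.48,0,0,0,-1,0.9,0,0.48,0,0,0,-1,0.5,0,0.3,0,0,0,-1,0,0,0,0,0,0,-1]'

```text
time_s: 27.2
tcp_pos: [0.6334, -0.1006, 0.1423]
eef_rot: [[0.29, -0.012, 0.957], [-0.957, -0.001, 0.29], [-0.002, -1.0, -0.012]]
force: [-0.2, 0.2, -2.8]
opening: 0.0335
```

```bash
python3 go.py .6329 -.0917 .09 -73
```

```text
t 27.2 p [ 0.6334 -0.1006  0.1423] yaw -73.1 op 0.0335 F [-0.2  0.2 -2.8] q6 64.0
shift [-0.29  1.74  0.09] turn [ 0.08 -0.01 -0.02]
```

Request:
move_arm --deltas '[-0.28,0.6,0.09,0.08,0,-0.02,-1,0,0.7,0,0,0,0,-1,0,0.4,0,0,0,0,-1,0,0,0,0,0,0,-1]'

```text
time_s: 27.6
tcp_pos: [0.6303, -0.093, 0.0849]
eef_rot: [[0.289, -0.006, 0.957], [-0.957, 0.0, 0.289], [-0.002, -1.0, -0.006]]
force: [-1.4, -1.0, -2.6]
opening: 0.0334
```

```bash
python3 go.py .6329 -.0917 .067 -73
```

```text
t 27.6 p [ 0.6303 -0.093   0.0849] yaw -73.2 op 0.0334 F [-1.4 -1.  -2.6] q6 65.0
shift [-0.02  0.6   0.1 ] turn [ 0.04 -0.02 -0.01]
```

Request:
move_arm --deltas '[-0.02,0.3,0.1,0.04,0,-0.01,-1,0,0.25,0,0,0,0,-1,0,0,0,0,0,0,-1]'

```text
time_s: 27.9
tcp_pos: [0.6332, -0.0913, 0.0676]
eef_rot: [[0.289, 0.001, 0.957], [-0.957, 0.001, 0.289], [-0.0, -1.0, 0.001]]
force: [0.2, -0.0, -2.0]
opening: 0.0337
```

```bash
python3 go.py .6329 -.0917 .063 -73
```

```text
t 27.9 p [ 0.6332 -0.0913  0.0676] yaw -73.2 op 0.0337 F [ 0.2 -0.  -2. ] q6 65.0
shift [ 0.01  0.15 -0.01] turn [-0.01 -0.02 -0.  ]
```

Request:
move_arm --deltas '[0.01,0.12,-0.02,0,0,0,-1]'

```text
time_s: 28.0
tcp_pos: [0.6333, -0.0918, 0.0646]
eef_rot: [[0.289, 0.002, 0.957], [-0.957, 0.001, 0.289], [0.0, -1.0, 0.002]]
force: [0.7, -0.4, -2.4]
opening: 0.0333
```

Request:
move_arm --deltas '[0,0.04,-0.01,0,0,0,-1]'

```text
time_s: 28.1
tcp_pos: [0.633, -0.0919, 0.0633]
eef_rot: [[0.289, 0.002, 0.957], [-0.957, 0.001, 0.289], [0.0, -1.0, 0.002]]
force: [-0.5, -0.3, -3.3]
opening: 0.0333
```

Request:
move_arm --deltas '[0,0.02,0,0,0,0,-1]'

```text
time_s: 28.2
tcp_pos: [0.6332, -0.092, 0.063]
eef_rot: [[0.289, 0.003, 0.957], [-0.957, 0.0, 0.289], [0.0, -1.0, 0.003]]
force: [0.7, 0.1, -2.1]
opening: 0.0336
```

Request:
move_arm --deltas '[0,0.03,-0.01,0,0,0,-1]'

```text
time_s: 28.3
tcp_pos: [0.6331, -0.0921, 0.0623]
eef_rot: [[0.289, 0.003, 0.957], [-0.957, 0.0, 0.289], [0.001, -1.0, 0.003]]
force: [0.1, 0.9, -2.6]
opening: 0.0334
```

Request:
move_arm --deltas '[0,0.03,0,0,0,0,-1]'

```text
time_s: 28.4
tcp_pos: [0.6333, -0.0921, 0.0617]
eef_rot: [[0.289, 0.004, 0.957], [-0.957, 0.0, 0.289], [0.001, -1.0, 0.004]]
force: [-1.8, 1.1, 7.4]
opening: 0.0334
```

Contact. Releasing, then backing off toward the robot, clear of the work.

Request:
move_arm --deltas '[0,0,0,0,0,0,0.1,0,0,0,0,0,0,0.1,0,0,0,0,0,0,0.1,0,-0.3,0,0,0,0,0.1,0,-0.9,0,0,0,0,0.1,0,-0.9,0,0,0,0,0.1,0,-0.9,0,0,0,0,0.1,0,-0.9,0,0,0,0,0.1,0,-0.9,0,0,0,0,0.1]'

```text
time_s: 29.3
tcp_pos: [0.6312, -0.092, 0.211]
eef_rot: [[0.289, -0.0, 0.957], [-0.957, 0.001, 0.289], [-0.001, -1.0, 0.0]]
force: [-0.3, -0.5, -0.7]
opening: 0.0503
```

Request:
move_arm --deltas '[0,-0.3,-0.9,0,0,0,0.1,0,-0.3,-0.95,0,0,0,0.1,0,-0.3,-0.95,0,0,0,0.1,0,-0.3,-0.95,0,0,0,0.1,0,0,-0.95,0,0,0,0.1,0,0,-0.95,0,0,0,0.1,0,0,-0.95,0,0,0,0.1,0,0,-0.7,0,0,0,0.1,0,0,0,0,0,0,0.1]'

```text
time_s: 30.2
tcp_pos: [0.4174, -0.1575, 0.259]
eef_rot: [[0.291, 0.018, 0.957], [-0.957, -0.004, 0.291], [0.009, -1.0, 0.016]]
force: [-0.9, -0.8, 0.2]
opening: 0.0506
```

```bash
python3 look.py p5 .6312 -.0922 .03
```

```text
(no output)
```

View pics/p5.png

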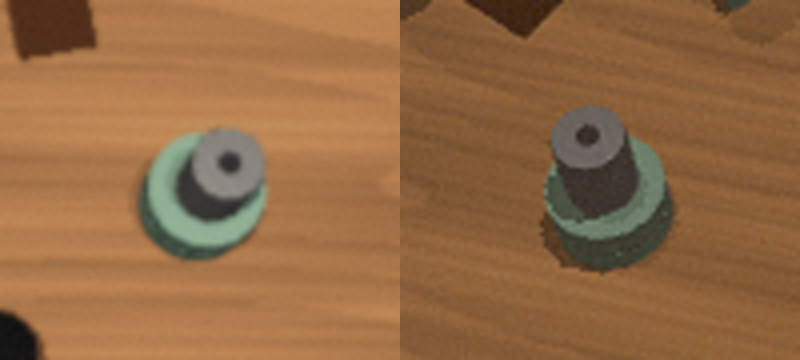

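View pics/p5_scene_full.png

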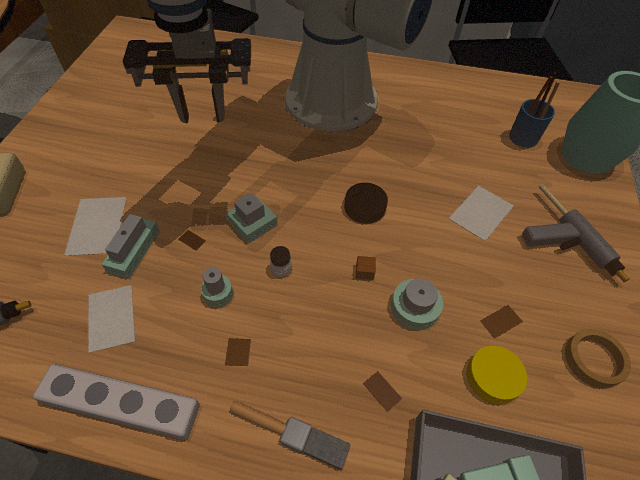

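View pics/p5_top_full.png

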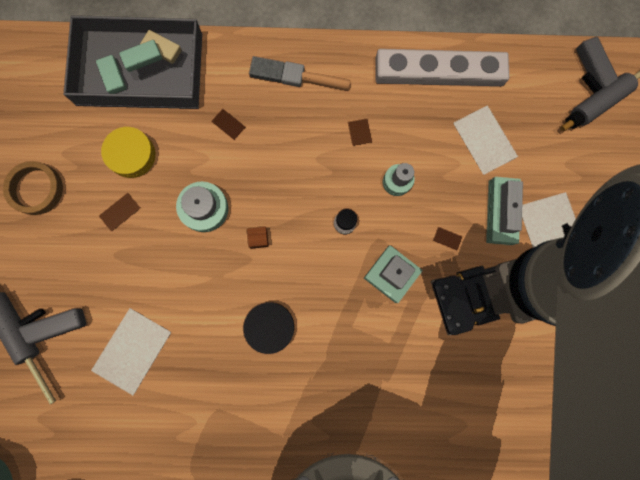

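```bash
python3 hole.py .6312 -.0922 .03 .074 229 162 588 135; python3 - <<'E'
from fit import *
for c in ['top','scene']:
    img=np.load(f'last_{c}.npy'); hsv=cv2.cvtColor(img,cv2.COLOR_RGB2HSV); v=img.astype(int)
    m=((v[...,1]-v[...,0]<=4)&(hsv[...,1]<75)).astype(np.uint8)*255
    for n,p in (('square_weight',[.451,-.081,-.64]),('small_round_weight',[.6312,-.092]),('big_round_weight',[.571,.279])):
        x,i=fit(c,img,n,p,.03,m); print(c,n,np.round(x[:2],4),np.round(np.degrees(x[2:]),1),round(i,3))
    f=np.load(f'{c}.npz')['frame']
    d=cv2.absdiff(f,img).max(2)
    for n in ('glue_jar','wood_offcut'):
        u=pr(c,[OBJ[n][4]+[.02]])[0].astype(int); print(n,d[u[1]-14:u[1]+14,u[0]-14:u[0]+14].max(), d[u[1]-14:u[1]+14,u[0]-14:u[0]+14].mean().round(1))
E
```

```text
top [404.875, 171.125] [ 0.6293589  -0.09387329  0.074     ]
scene [211.625, 274.375] [ 0.63209225 -0.09232624  0.074     ]
top square_weight [ 0.4496 -0.0821] [-41.1] 0.888
top small_round_weight [ 0.6304 -0.094 ] [] 0.853
top big_round_weight [0.5694 0.2777] [] 0.898
glue_jar 16 7.2
wood_offcut 15 8.9
scene square_weight [ 0.4546 -0.0803] [-33.3] 0.58
scene small_round_weight [ 0.634 -0.092] [] 0.922
scene big_round_weight [0.5741 0.2786] [] 0.955
glue_jar 20 5.5
wood_offcut 24 5.5
```

```bash
python3 - <<'E'
from fit import *
out=[]
for c,p in (('top',[.4482,-.0809,np.radians(-36.7)]),('scene',[.4523,-.0792,np.radians(-36.7)])):
    img=np.load(f'last_{c}.npy'); u=pr(c,[[.45,-.08,.03]])[0]; x0,y0=int(u[0])-30,int(u[1])-33
    big=cv2.resize(img[y0:y0+60,x0:x0+60,::-1],None,fx=6,fy=6,interpolation=cv2.INTER_CUBIC)
    for n,z in(('foam_square',0),('square_weight',.03)):
        q=pr(c,verts(OBJ[n],p,z))[4:]; cv2.polylines(big,[np.round((q-[x0,y0]+.5)*6).astype(np.int32)],True,(0,0,255),1)
    out.append(big)
cv2.imwrite('pics/sq.png',np.hstack(out))
E
```

```text
(no output)
```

View pics/sq.png

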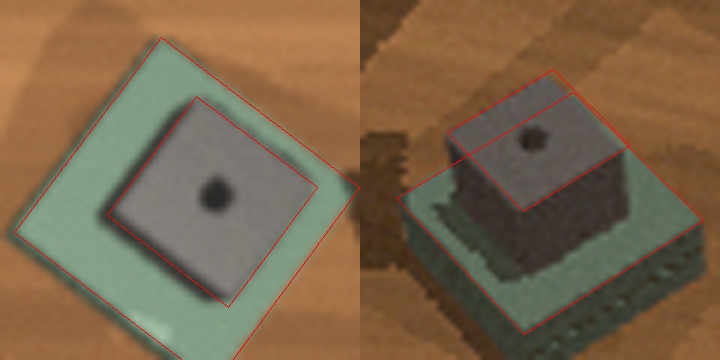

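The overlays match the square block to within about 1–2 mm and 1–2°: the top view is on the outline, the scene view close to it. The gripper is well clear of everything, so I'm handing in.

```bash
python3 -c "
from cell import ticket; print(ticket.close_job())"
```

```text
the job is handed in; nothing more can be done
None
```

I set all four weights on their foam pieces and handed the job in at about 30 s. The bar went on the long strip first and was released before I picked up anything else; then the wide cylinder, the square block and the narrow cylinder.

**Final checks, from both cameras:**
- **Bar, wide cylinder and narrow cylinder:** centred to about 1 mm, flat and released.
- **Square block:** about 2 mm off centre. It looks squared up to within 1–2° in the outline overlay. The automatic fits of its angle disagreed (−41° from the top camera, −33° from the scene camera, foam at about −37°), but they fitted the picture poorly, so I relied on the overlay.
- **Glue jar and wooden offcut:** unchanged from the first pictures.
- **Gripper:** well clear of everything when I handed in.

**Things that went less smoothly:**
- **Hard press:** while lowering the bar, one step pressed it onto the strip with about 47 N at the wrist. That is below the 120 N wrist limit, and it was the bar that pressed, not the gripper's body. I backed off at once and set it down again lightly.
- **Camera disagreement:** the two cameras differ by about 3–5 mm in x, so I used their average. A look at the fingertips in the scene view, which read about 2.5 mm too far in x, supported that.

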